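# Free and re-arrest the beam of the bolt-checking balance

## Task

Check the sample bolt on the beam balance: swing the arrest lever of the balance that carries the bolt fully over to free the beam, wait until the bolt's tray has sunk onto its stop and come to rest, then swing the lever fully back so that the beam is arrested level again. Keep the bolt standing in its tray, leave the lever of the empty balance alone, and let go at the end.

Things in the scene. Friction and masses are not known exactly. Their poses are not given: they have to be found in the camera images.
- arrest_pivot (a point): Pivot of the arrest lever of the balance that carries the bolt (a like second one is empty), 42 mm above the bench. Axes of the balance: z up, y along the beam towards the bolt, x from the lever to the beam, 125 mm off. Lever: 9 mm steel rod turning in this point's y-z plane, black ball knob 26 mm across, its centre 90 mm from the pivot. Balance parts keep 85 mm off that plane at knob height.
- arrest_lever (a joint): Lever angle, 0 (beam arrested, leaning 30 degrees to -y) to 1.047 rad (beam free, 30 degrees to +y), hard stops at both. Knob centre from the pivot: x 0, y = 90 mm sin(value - 0.524), z = 90 mm cos(value - 0.524). Starts at 0 to 0.1, takes about 2 to 3 N at the knob, stays where left. It lowers and lifts two pads under the beam.
- bolt: Steel hexagon bolt, 90 mm tall, standing on its head (36 mm across flats) in a 72 mm tray 130 mm along the beam to +y; a dark weight is in the other tray. Origin: centre of the head's underside, z along the shank, 160 mm above the bench when arrested. Once freed it sinks 20 mm with its tray and tilts 9 degrees to a stop, in about 2 s.
- spare_knob (a point): Centre of the like 26 mm ball knob on the arrest lever of the second, empty balance: a bystander that must stay where it is.

How it is judged:
By the outcome, as a careful person would: the job done as asked, in the order asked, and still so for the second after the job is handed in, with the robot touching nothing.
It also fails if it takes over 43 s, if anything falls off the work surface, if the arm or the gripper's body presses on something with over 40 N, if the wrist force passes 120 N, or if a joint passes its speed limit or range.

## Robot

A 7-joint arm with a two-finger parallel gripper is mounted at the origin on the work surface. World frame = base frame: x ahead of the robot, y to its left, z up, the work surface at z = 0. Lengths are in mm, angles in rad, forces in N, time in s.
With the tool pointing down it reaches from about 400 to 925 mm from the base axis. Payload 5.6 kg.
Tool frame: the origin (TCP) lies midway between the tips of the shut fingers; the grasp point (between the pads) lies 19 mm behind it; z points along the fingers, x is the direction in which the jaws open and shut, and the axes are right-handed (so a half turn about z gives the same grasp; the last joint's range is limited). The gripper opens to 85 mm and grips with 20 to 120 N. Pads are 22 mm wide; open, the fingers measure 114 mm over their backs; the gripper's body (76 mm by 85 mm) begins 54 mm behind the grasp point. The pads swing forward as they close: fully open they stand 13 mm farther back than shut.
Start: joints at [1.14, 0.468, -0.012, 1.603, 0.006, 1.071, -0.056], TCP at [245.76, -601.756, 231.29] pointing down, gripper open.
Joint ranges: [-2.53, 2.53], [-0.31, 2.02], [-1.57, 1.55], [0.28, 2.44], [-1.29, 4.43], [0.15, 1.84], [-2.92, 2.92]. Speed limits (rad/s): [2.57, 2.57, 3.14, 3.14, 3.14, 3.14, 3.14].

## Interface

Orientations are given as a 3x3 rotation matrix whose columns are the frame's x, y, z axes.
In Python, from workcell import arm gives the robot as it stands.
- The arm moves only by the shell command python3 -m handwheel 'ROWS' [FORCE]. ROWS is a JSON object of lists of equal length, an entry for each row: "hand": the finger opening in mm, from 0 to 85.4; "travel": the shift along the tool's x, y, z in mm, a list of three; "turn": the turn about the tool's z in rad. A call has 1 to 10 rows; each row shifts and turns the commanded pose from where the row before left it, along the tool's axes as they then stand; what a row does not reach is not made up. A row lasts 1/10 s, in which the tool goes at most 50 mm and 8.59 degrees, less where a joint would pass 70% of its speed; a pose out of reach is approached as far as the arm can. A call is refused whole if a number of a shift passes 50 or a number of a turn 0.15, either way. A call with a gripper value outside its range is refused whole. The fingers move at their own pace and stop on an object; FORCE is the grip in N (left out, the last holds). Time passes only in rows, so rows that do not move let the fingers close. It gives the time, the measured TCP pose, the force and the opening at its end, in the units of the state.
- arm.state(): the state, without advancing time (a new reading comes with each control period).
- arm.snapshot(name): name is "scene" or "top" or "wrist"; returns a dict with "img" (400x640x3 uint8, red, green, blue), "intrinsics" (3x3 intrinsics, pixels), "k1" (the pictures are not rectified: a ray, as slopes to the right and down, at radius r is drawn at 1 + k1 r^2 times it, then the intrinsics apply), "rvec" (rotation vector, rad) and "tvec" (3), from world to camera coordinates, as OpenCV has them; the wrist camera has in their place "mount" (4x4, takes a point from camera to tool coordinates, whose origin is the TCP and whose axes are the tool frame's). Camera axes: x right, y down, z forward; pixel columns grow to the right and rows downward; lengths in mm; the calibration is good to about 2 mm. A picture is of the moment at which its call begins: read the wrist's pose just before it. There is no depth.
- arm.sign_off(): hands the job in, once; it reports no verdict.
The state is a dict: "clock": time; "joint_positions": joint angles; "joint_velocities": joint speeds; "joint_efforts": joint torques, N m; "eef_pos": TCP position; "eef_rot": TCP orientation; "wrist_force": force on the tool from outside, world axes, zero at the start; "moment": the same for the moment, N m; "width": finger opening in mm.
Only numpy, scipy, OpenCV 4.12 (cv2) and the standard library are available. Lean on these libraries where they do the work, as an engineer would, in place of code of your own. Each camera call takes 0.05 s, during which the arm holds its last target.

## Working session

There is one attempt and no reset: what is moved stays moved. The work goes in short steps, Python scripts to look and compute and a shell command to move; the robot and the scene stay as the last step left them, time stands still between calls to the robot, and variables do not carry over. Pictures are saved under pics/ and viewed, and the job is handed in when it is done.

```bash
mkdir -p pics; ls; cat > h.py <<'E'
import numpy as np, cv2
from workcell import arm
def snap(n,fn):
    s=arm.state(); d=arm.snapshot(n); cv2.imwrite('pics/'+fn,cv2.cvtColor(d['img'],cv2.COLOR_RGB2BGR))
    d['state']=s; np.save('pics/'+fn[:-4]+'.npy',d,allow_pickle=True); return d
def load(fn): return np.load('pics/'+fn+'.npy',allow_pickle=True).item()
def ray(d,u,v):
    K=np.array(d['intrinsics']);k=d['k1']
    p=np.array([(u-K[0,2])/K[0,0],(v-K[1,2])/K[1,1]]);q=p.copy()
    for _ in range(50): q=p/(1+k*(q@q))
    c=np.array([q[0],q[1],1])
    if 'mount' in d:
        M=np.array(d['mount']);R=np.array(d['state']['eef_rot']);t=np.array(d['state']['eef_pos'])
        o=R@M[:3,3]+t; r=R@M[:3,:3]@c
    else:
        R=cv2.Rodrigues(np.array(d['rvec'],float))[0]; o=-R.T@np.array(d['tvec']).ravel(); r=R.T@c
    return o,r/np.linalg.norm(r)
def onz(d,u,v,z):
    o,r=ray(d,u,v); return o+r*(z-o[2])/r[2]
def tri(a,b):
    (o1,r1),(o2,r2)=a,b
    A=np.c_[r1,-r2]; s=np.linalg.lstsq(A,o2-o1,rcond=None)[0]
    p,q=o1+s[0]*r1,o2+s[1]*r2
    return (p+q)/2,np.linalg.norm(p-q)
E
python3 - <<'E'
from h import *
for n in('scene','top','wrist'): 
    d=snap(n,n+'0.png'); print(n,d['intrinsics'],d['k1'],d.get('rvec'),d.get('tvec'))
print(arm.state())
E
```

```text
pics
scene [[384.32525617   0.         317.71229696]
 [  0.         384.32525617 201.99226744]
 [  0.           0.           1.        ]] -0.0017152635021598869 [ 1.95383629  1.88699592 -0.52153927] [ -57.45596532 -420.36595953 1387.42988875]
top [[391.80398433   0.         315.41888552]
 [  0.         391.80398433 198.61269639]
 [  0.           0.           1.        ]] 0.033314285718126994 [ 2.14271666 -2.12287539  0.18595455] [ 20.07695707 573.32771275 866.0770685 ]
wrist [[320.37608897   0.         318.59116247]
 [  0.         320.37608897 199.09276246]
 [  0.           0.           1.        ]] -0.05726658815199264 None None
{'clock': 0.15, 'joint_positions': array([ 1.14002936,  0.46821162, -0.01160629,  1.60335315,  0.00601149,
        1.07140705, -0.05626703]), 'joint_velocities': array([-0.00167139, -0.00260221, -0.00110347, -0.00364028, -0.00036462,
       -0.00039391, -0.00120772]), 'joint_efforts': array([ 1.23309495e-03, -5.32799256e+01,  2.11676111e-02, -2.51555157e+01,
        1.13137969e-02,  5.54603423e-03, -1.58180745e-05]), 'eef_pos': array([ 245.57026861, -601.39321913,  230.55771843]), 'eef_rot': array([[ 3.78099652e-01, -9.25764701e-01, -6.09831840e-04],
       [-9.25763931e-01, -3.78100127e-01,  1.19881673e-03],
       [-1.34039971e-03,  1.11288133e-04, -9.99999095e-01]]), 'wrist_force': array([ 0.55304429, -0.4279252 , -0.2790507 ]), 'moment': array([ 0.0534419 ,  0.01967117, -0.02551181]), 'width': 85.39713826977766}
```

View pics/scene0.png

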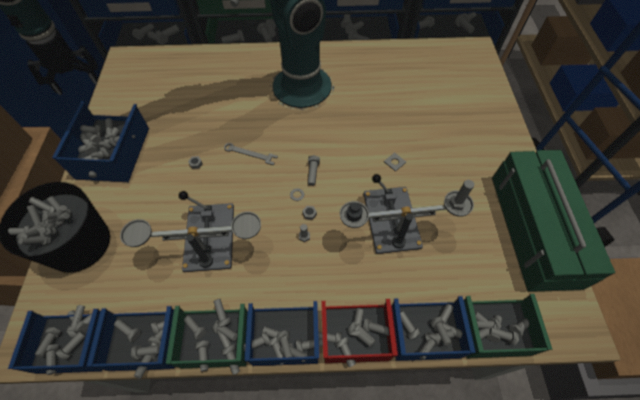

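View pics/top0.png

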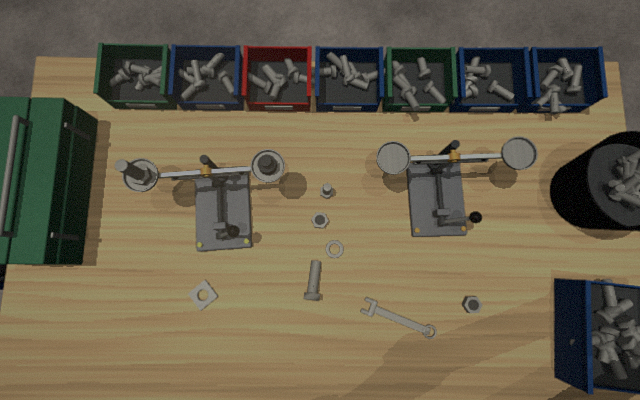

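View pics/wrist0.png

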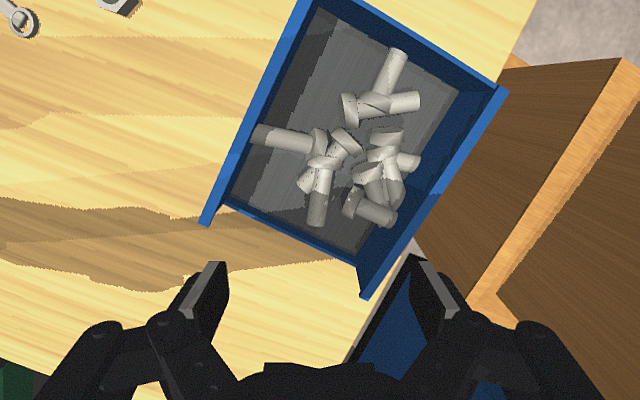

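The bolt's balance is the one at larger world y: scene knob near (377,178), top knob near (232,231), bolt in its +y tray. The empty balance's knob is near scene (183,195) and top (475,217).

```bash
python3 - <<'E'
from h import *
s,t=load('scene0'),load('top0')
a=cv2.resize(s['img'][150:270,320:500],None,fx=4,fy=4,interpolation=cv2.INTER_CUBIC)
b=cv2.resize(t['img'][140:260,100:300],None,fx=4,fy=4,interpolation=cv2.INTER_CUBIC)
cv2.imwrite('pics/c1.png',a[...,::-1]);cv2.imwrite('pics/c2.png',b[...,::-1])
def blob(d,u,v,r=13,th=38):
    g=d['img'].max(2)[v-r:v+r,u-r:u+r]; m=(g<th).astype(np.uint8)
    n,l,st,c=cv2.connectedComponentsWithStats(m)
    i=1+np.argmax(st[1:,4]); print(st[i],c[i]+[u-r,v-r]); return c[i]+[u-r,v-r]
for p,q in(((377,179),(232,231)),((183,195),(475,217))):
    A=blob(s,*p);B=blob(t,*q); print(tri(ray(s,*A),ray(t,*B)))
# plate corner screws, beam ends
for n,uv in(('tray bolt',(140,176)),('weight tray',(267,166))): print(n,onz(t,*uv,160))
E
```

```text
[ 9  9  7  7 41] [376.14634146 178.26829268]
[15  9  2  2  2] [234.5 227.5]
(array([496.43777619, 196.918601  , 126.31915916]), np.float64(3.163814006204033))
[10 10  8  7 43] [183.02325581 195.23255814]
[ 7  8 12 11 95] [474.86315789 216.92631579]
(array([ 524.93922461, -315.31103165,  117.27569651]), np.float64(0.48396510572709095))
tray bolt [597.59809893 386.18239653 160.        ]
weight tray [621.70848727 126.76842189 160.        ]
```

View pics/c1.png

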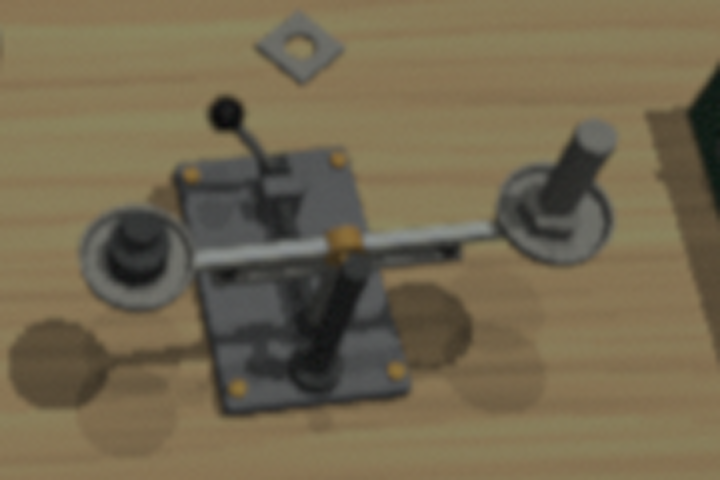

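View pics/c2.png

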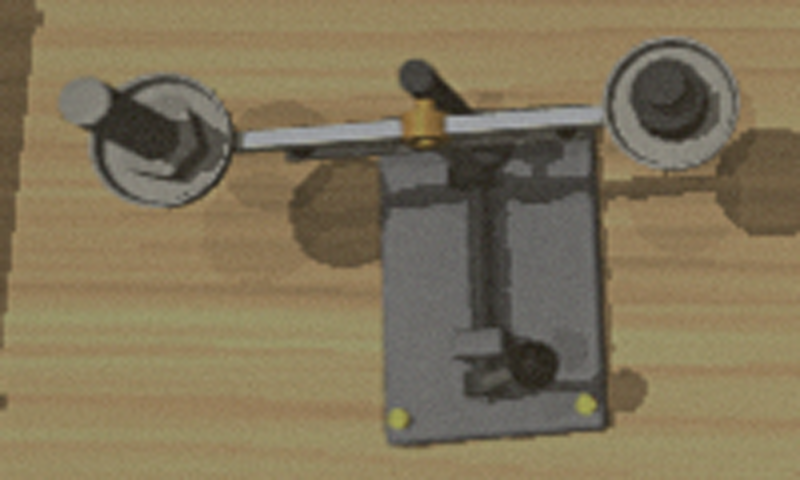

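```bash
python3 - <<'E'
from h import *
s,t=load('scene0'),load('top0')
S=lambda x,y:((x+.5)/4-.5+320,(y+.5)/4-.5+150)
T=lambda x,y:((x+.5)/4-.5+100,(y+.5)/4-.5+140)
def go(n,a,b): 
    p,e=tri(ray(s,*S(*a)),ray(t,*T(*b))); print(n,p.round(1),round(e,1)); return p
k=go('knob',(226,113),(533,362))
b=go('btray',(554,214),(166,140)); w=go('wtray',(137,257),(672,103))
y=(b-w)[:2]; L=np.linalg.norm(y); y/=L; x=np.array([y[1],-y[0]]); print('L',L,y,x,'yaw',np.arctan2(y[1],y[0])-np.pi/2)
m=(b+w)[:2]/2
# screws on plate
P={}
for n,c in dict(a=(190,174),b=(338,159),c=(237,387),d=(397,370)).items():
    P[n]=onz(s,*S(*c),12); print('scr scene',n,P[n].round(1))
for n,c in dict(b=(398,419),a=(587,404)).items(): print('scr top',n,onz(t,*T(*c),12).round(1))
for v in (P['b']-P['a'],P['d']-P['c']): print('yaw',np.arctan2(-v[0],v[1]))
for v in (P['c']-P['a'],P['d']-P['b']): print('yaw',np.arctan2(v[1],v[0]))
print('pivot from beam',m-125*x)
print('knob rel mid in balance axes',(k[:2]-m)@x,(k[:2]-m)@y)
E
```

```text
knob [491.3 199.6 120.9] 0.1
btray [600.5 384.8 160.5] 1.6
wtray [622.3 125.5 162.8] 0.7
L 260.2153233702553 [-0.08400431  0.99646539] [0.99646539 0.08400431] yaw 0.08410342506337631
scr scene a [471.7 188.7  12. ]
scr scene b [462.7 300.1  12. ]
scr scene c [644. 204.  12.]
scr scene d [635.3 315.4  12. ]
scr top b [466.7 300.5  12. ]
scr top a [476.4 189.   12. ]
yaw 0.0807949403911848
yaw 0.0780066651413793
yaw 0.08858374467451674
yaw 0.08839340513579202
pivot from beam [486.84381438 244.67551132]
knob rel mid in balance axes -124.29513395708489 -45.26429807225463
```

Checks out: knob 124.3 mm off the beam (nominal 125), z 120.9 (nominal 120), and y -45.3 (nominal -45), so the lever sits at about 0. Pivot is about (487,245,42) and the yaw 0.085. I'll turn the jaws along the beam, go above the knob, straddle it and push.

```bash
python3 -m handwheel '{"hand":[45,45,45,45,45,45,45,45,45,45],"travel":[[0,0,0],[0,0,0],[-30,-12,0],[-43,-17,0],[-43,-17,0],[-43,-17,0],[-43,-17,0],[-43,-17,0],[-43,-17,0],[-43,-17,0]],"turn":[0.15,0.15,0,0,0,0,0,0,0,0]}' 20
```

```text
clock: 1.15
eef_pos: [347.4, -258.7, 231.3]
eef_rot: [[0.087, -0.996, 0.0], [-0.996, -0.087, -0.0], [0.0, -0.0, -1.0]]
wrist_force: [1.7, 0.3, -0.0]
width: 45.5
```

```bash
python3 -m handwheel '{"hand":[45,45,45,45,45,45,45,45,45,45],"travel":[[-44,-18,0],[-44,-18,0],[-44,-18,0],[-44,-18,0],[-44,-18,0],[-44,-18,0],[-44,-18,0],[-44,-18,0],[-44,-18,0],[-30,-12,0]],"turn":[0,0,0,0,0,0,0,0,0,0]}'; python3 -m handwheel '{"hand":[45],"travel":[[0,0,0]],"turn":[0]}'
python3 - <<'E'
from h import *
d=snap('wrist','w1.png'); print(d['state']['eef_pos'],d['state']['wrist_force'],d['state']['joint_positions'])
E
```

```text
clock: 2.15
eef_pos: [483.4, 182.5, 231.3]
eef_rot: [[0.09, -0.996, 0.0], [-0.996, -0.09, 0.001], [-0.001, -0.0, -1.0]]
wrist_force: [0.4, -0.8, -0.8]
width: 45.2
clock: 2.25
eef_pos: [483.2, 184.2, 231.2]
eef_rot: [[0.094, -0.996, -0.0], [-0.996, -0.094, 0.003], [-0.003, -0.0, -1.0]]
wrist_force: [-0.6, -0.5, -0.6]
width: 45.0
[483.24873948 184.24766076 231.18035027] [-0.58977883 -0.47070526 -0.61622351] [ 0.01460004  0.29652831 -0.5222353   1.89899247  0.17186551  0.98906015
 -2.05961069]
```

View pics/w1.png

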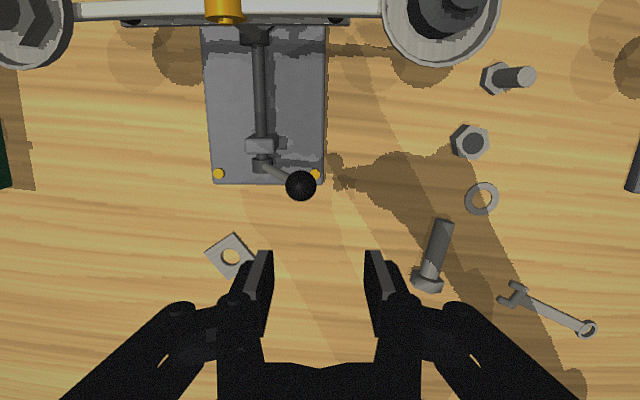

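The wrist view shows the black knob at (300,185), between and ahead of the open fingers.

```bash
python3 - <<'E'
from h import *
d=load('w1');p=onz(d,300.5,185.5,120.5);R=np.array(d['state']['eef_rot']);print(p,R.T@(np.array([p[0],p[1],104])-d['state']['eef_pos']))
p=np.array([491.3,199.6,104]);print(R.T@(p-d['state']['eef_pos']))
E
```

```text
[489.86128019 200.56495018 120.5       ] [-15.20659112  -8.09101405 127.23252808]
[-14.1100343   -9.43213163 127.22932223]
```

```bash
python3 -m handwheel '{"hand":[45,45,45,45,45,45,45,45],"travel":[[-8,-5,0],[-7,-4,20],[0,0,30],[0,0,30],[0,0,25],[0,0,15],[0,0,7],[0,0,0]],"turn":[0,0,0,0,0,0,0,0]}'
python3 - <<'E'
from h import *
d=snap('wrist','w2.png'); print(d['state']['eef_pos'],d['state']['wrist_force'])
E
```

```text
clock: 3.1
eef_pos: [490.9, 194.3, 103.9]
eef_rot: [[0.087, -0.996, -0.001], [-0.996, -0.087, -0.0], [0.0, 0.001, -1.0]]
wrist_force: [-0.0, -0.0, 0.0]
width: 45.0
[490.90410865 194.26540095 103.92699717] [-0.02763545 -0.01861538  0.0410636 ]
```

View pics/w2.png

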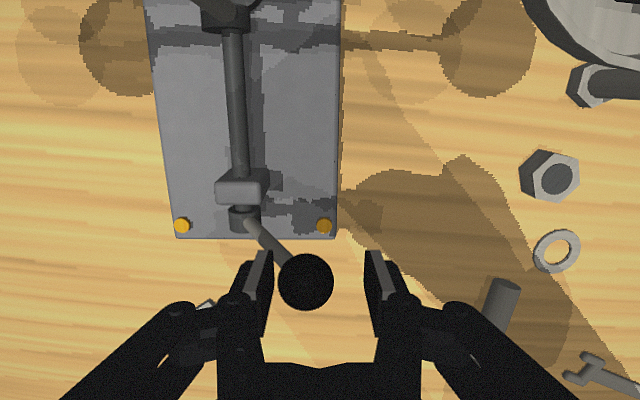

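The knob sits between the pads and TCP x matches it. I'll narrow the opening to 36 mm and push slowly along +Y (tool -x).

```bash
python3 -m handwheel '{"hand":[36,36,36,36,36,36,36,36,36,36],"travel":[[-4,0,0],[-1,0,0],[0,0,0],[-5,0,0],[-5,0,0],[-5,0,0],[-5,0,0],[-5,0,0],[-5,0,0],[-5,0,0]],"turn":[0,0,0,0,0,0,0,0,0,0]}'
python3 -m handwheel '{"hand":[36,36,36,36,36,36,36,36],"travel":[[-5,0,0],[-5,0,0],[-5,0,0],[-5,0,0],[-5,0,0],[-5,0,0],[-5,0,0],[-5,0,0]],"turn":[0,0,0,0,0,0,0,0]}'
```

```text
clock: 4.15
eef_pos: [487.3, 235.2, 104.2]
eef_rot: [[0.088, -0.996, -0.0], [-0.996, -0.088, 0.0], [-0.0, 0.0, -1.0]]
wrist_force: [0.6, -1.9, 1.2]
width: 36.2
clock: 4.95
eef_pos: [483.7, 274.7, 104.0]
eef_rot: [[0.088, -0.996, -0.0], [-0.996, -0.088, -0.0], [0.0, 0.0, -1.0]]
wrist_force: [1.0, -1.2, -1.4]
width: 36.3
```

```bash
python3 -m handwheel '{"hand":[36,36,36,36],"travel":[[-5,0,0],[-4,0,0],[-4,0,0],[-3,0,0]],"turn":[0,0,0,0]}'
python3 -m handwheel '{"hand":[36,36,36],"travel":[[-2,0,0],[-2,0,0],[-1,0,0]],"turn":[0,0,0]}'
```

```text
clock: 5.35
eef_pos: [482.4, 290.7, 104.2]
eef_rot: [[0.088, -0.996, -0.0], [-0.996, -0.088, -0.0], [0.0, 0.0, -1.0]]
wrist_force: [-0.1, -0.9, -0.7]
width: 36.1
clock: 5.65
eef_pos: [482.1, 295.1, 104.2]
eef_rot: [[0.088, -0.996, -0.0], [-0.996, -0.088, -0.001], [0.001, 0.0, -1.0]]
wrist_force: [0.6, -3.9, 0.6]
width: 36.1
```

```bash
python3 -m handwheel '{"hand":[36,36],"travel":[[-1,0,0],[0,0,0]],"turn":[0,0]}'; python3 -m handwheel '{"hand":[36,36],"travel":[[-1,0,0],[0,0,0]],"turn":[0,0]}'; python3 -m handwheel '{"hand":[36,36],"travel":[[-1,0,0],[0,0,0]],"turn":[0,0]}'
```

```text
clock: 5.85
eef_pos: [482.2, 295.2, 104.2]
eef_rot: [[0.087, -0.996, -0.0], [-0.996, -0.087, -0.002], [0.002, 0.0, -1.0]]
wrist_force: [0.2, -5.4, 1.6]
width: 35.7
clock: 6.05
eef_pos: [482.2, 295.3, 104.1]
eef_rot: [[0.086, -0.996, -0.001], [-0.996, -0.086, -0.003], [0.003, 0.001, -1.0]]
wrist_force: [-0.2, -7.5, 1.6]
width: 35.8
clock: 6.25
eef_pos: [482.1, 295.4, 104.0]
eef_rot: [[0.086, -0.996, -0.001], [-0.996, -0.086, -0.005], [0.005, 0.001, -1.0]]
wrist_force: [-0.3, -9.5, 3.8]
width: 36.3
```

TCP stalls with the force rising to 9.5 N, so the lever is on its hard stop at the expected place. Now wait and watch.

```bash
python3 -m handwheel '{"hand":[36,36,36,36,36,36,36,36,36,36],"travel":[[0,0,0],[0,0,0],[0,0,0],[0,0,0],[0,0,0],[0,0,0],[0,0,0],[0,0,0],[0,0,0],[0,0,0]],"turn":[0,0,0,0,0,0,0,0,0,0]}' >/dev/null; python3 -c "
from h import *
snap('scene','s1.png')"
python3 -m handwheel '{"hand":[36,36,36,36,36,36,36,36,36,36],"travel":[[0,0,0],[0,0,0],[0,0,0],[0,0,0],[0,0,0],[0,0,0],[0,0,0],[0,0,0],[0,0,0],[0,0,0]],"turn":[0,0,0,0,0,0,0,0,0,0]}'; python3 - <<'E'
from h import *
snap('scene','s2.png');snap('top','t2.png')
I=[cv2.resize(load(n)['img'][140:260,320:500],None,fx=4,fy=4)[...,::-1] for n in('scene0','s2')]
cv2.imwrite('pics/c3.png',cv2.resize(np.vstack(I),None,fx=.6,fy=.6))
t=load('t2')['img'][130:250,100:300];cv2.imwrite('pics/c4.png',cv2.resize(t,None,fx=4,fy=4)[...,::-1])
print(np.abs(load('s1')['img'][160:230,430:490].astype(float)-load('s2')['img'][160:230,430:490]).mean(),np.abs(load('scene0')['img'][160:230,430:490].astype(float)-load('s2')['img'][160:230,430:490]).mean())
E
```

```text
clock: 8.3
eef_pos: [482.1, 295.4, 104.0]
eef_rot: [[0.086, -0.996, -0.001], [-0.996, -0.086, -0.005], [0.004, 0.001, -1.0]]
wrist_force: [0.1, -9.2, 3.9]
width: 36.0
0.7995238095238095 13.143571428571429
```

View pics/c3.png

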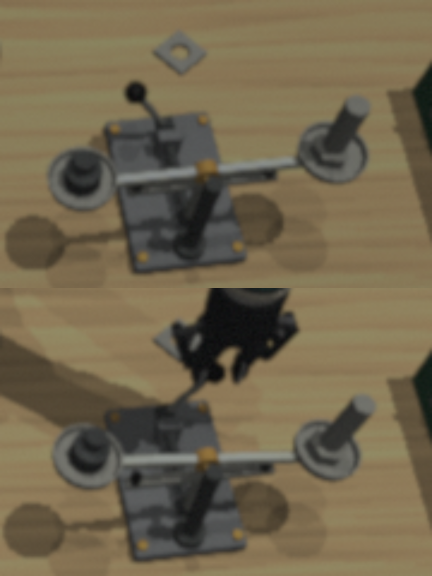

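View pics/c4.png

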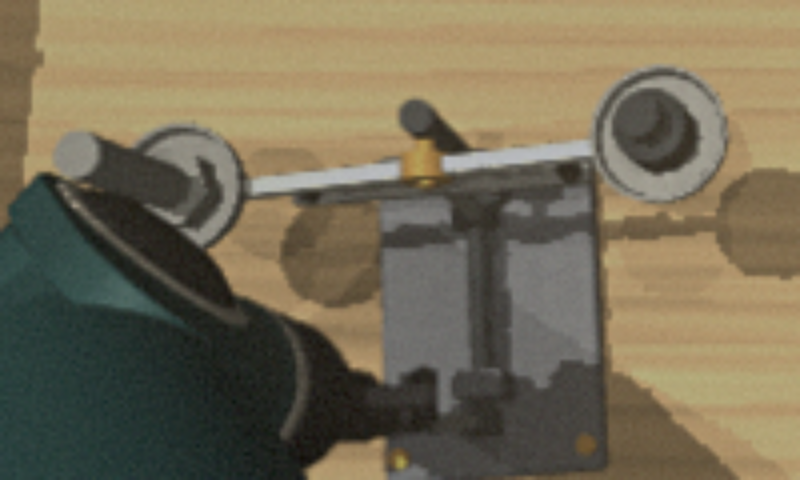

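The beam is tilted with the bolt's tray down and the bolt standing; the change between s1 and s2, 1 s apart, is 0.8 grey levels, i.e. noise. A quick check of the sink depth:

```bash
python3 - <<'E'
from h import *
s,t=load('s2'),load('t2')
print(tri(ray(s,543/4+320,270/4+140),ray(t,188/4+100,187/4+130)))
E
```

```text
(array([601.10828239, 383.63161869, 139.08225456]), np.float64(4.820726538211041))
```

Tray now at z ≈ 139 against 160.5 before: sunk by about 20 mm and at rest. Swing back.

```bash
python3 -m handwheel '{"hand":[36,36,36,36,36,36,36,36,36,36],"travel":[[5,0,0],[5,0,0],[5,0,0],[4,0,0],[4,0,0],[4,0,0],[4,0,0],[4,0,0],[4,0,0],[4,0,0]],"turn":[0,0,0,0,0,0,0,0,0,0]}'
python3 -m handwheel '{"hand":[36,36,36,36,36,36,36,36,36,36],"travel":[[4,0,0],[4,0,0],[4,0,0],[4,0,0],[4,0,0],[4,0,0],[4,0,0],[4,0,0],[4,0,0],[4,0,0]],"turn":[0,0,0,0,0,0,0,0,0,0]}'
```

```text
clock: 9.4
eef_pos: [485.5, 254.9, 104.1]
eef_rot: [[0.087, -0.996, -0.0], [-0.996, -0.087, -0.0], [0.0, 0.0, -1.0]]
wrist_force: [0.1, 3.2, 2.1]
width: 35.7
clock: 10.4
eef_pos: [488.9, 215.2, 103.9]
eef_rot: [[0.088, -0.996, -0.001], [-0.996, -0.088, -0.0], [0.0, 0.001, -1.0]]
wrist_force: [-0.2, 2.4, -2.3]
width: 36.0
```

```bash
python3 -m handwheel '{"hand":[36,36,36,36,36],"travel":[[4,0,0],[4,0,0],[4,0,0],[4,0,0],[3,0,0]],"turn":[0,0,0,0,0]}'
python3 -m handwheel '{"hand":[36,36,36],"travel":[[2,0,0],[1,0,0],[0,0,0]],"turn":[0,0,0]}'
python3 -m handwheel '{"hand":[36,36],"travel":[[1,0,0],[0,0,0]],"turn":[0,0]}'
python3 -m handwheel '{"hand":[36,36],"travel":[[1,0,0],[0,0,0]],"turn":[0,0]}'
```

```text
clock: 10.9
eef_pos: [490.8, 196.6, 104.4]
eef_rot: [[0.088, -0.996, 0.0], [-0.996, -0.088, 0.0], [-0.0, -0.0, -1.0]]
wrist_force: [0.0, 2.1, -1.4]
width: 35.8
clock: 11.2
eef_pos: [491.0, 194.9, 104.4]
eef_rot: [[0.088, -0.996, 0.001], [-0.996, -0.088, 0.002], [-0.002, -0.001, -1.0]]
wrist_force: [-0.3, 4.8, -2.1]
width: 36.3
clock: 11.4
eef_pos: [491.0, 194.8, 104.4]
eef_rot: [[0.089, -0.996, 0.001], [-0.996, -0.089, 0.003], [-0.003, -0.001, -1.0]]
wrist_force: [0.1, 6.3, -2.2]
width: 35.7
clock: 11.6
eef_pos: [491.1, 194.8, 104.4]
eef_rot: [[0.09, -0.996, 0.001], [-0.996, -0.09, 0.004], [-0.004, -0.002, -1.0]]
wrist_force: [-0.9, 9.0, -4.0]
width: 36.0
```

On the stop again. Centre the fingers off the knob, open, rise.

```bash
python3 -m handwheel '{"hand":[36,36,45,45,45,45,45,45,45,45],"travel":[[-4,0,0],[-4,0,0],[0,0,0],[0,0,0],[0,0,-10],[0,0,-25],[0,0,-30],[0,0,-40],[0,0,-40],[0,0,-20]],"turn":[0,0,0,0,0,0,0,0,0,0]}'
python3 -m handwheel '{"hand":[45,45,45,45,45,45],"travel":[[20,20,0],[40,25,0],[40,25,0],[40,25,0],[20,10,0],[0,0,0]],"turn":[0,0,0,0,0,0]}'
python3 - <<'E'
from h import *
snap('scene','s3.png');snap('top','t3.png')
cv2.imwrite('pics/c5.png',cv2.resize(load('s3')['img'][150:270,320:500],None,fx=4,fy=4,interpolation=cv2.INTER_CUBIC)[...,::-1])
cv2.imwrite('pics/c6.png',cv2.resize(load('t3')['img'][140:260,100:300],None,fx=4,fy=4,interpolation=cv2.INTER_CUBIC)[...,::-1])
for a,b in(('scene0','s3'),('top0','t3')):
    A,B=load(a)['img'].astype(float),load(b)['img']
    r=(slice(185,205),slice(173,193)) if a=='scene0' else (slice(207,227),slice(465,485))
    q=(slice(160,230),slice(430,490)) if a=='scene0' else (slice(150,200),slice(110,165))
    print(a,'spare',np.abs(A-B)[r].mean(),'bolt',np.abs(A-B)[q].mean())
E
```

```text
clock: 12.6
eef_pos: [491.6, 200.3, 273.7]
eef_rot: [[0.087, -0.996, 0.005], [-0.996, -0.087, 0.001], [-0.001, -0.005, -1.0]]
wrist_force: [0.0, 0.0, -0.1]
width: 45.2
clock: 13.2
eef_pos: [398.7, 28.0, 270.0]
eef_rot: [[0.082, -0.997, 0.001], [-0.997, -0.082, -0.002], [0.002, -0.0, -1.0]]
wrist_force: [-0.1, 1.5, 0.1]
width: 45.3
scene0 spare 1.5491666666666666 bolt 1.4125396825396825
top0 spare 9.413333333333334 bolt 10.191757575757576
```

View pics/c5.png

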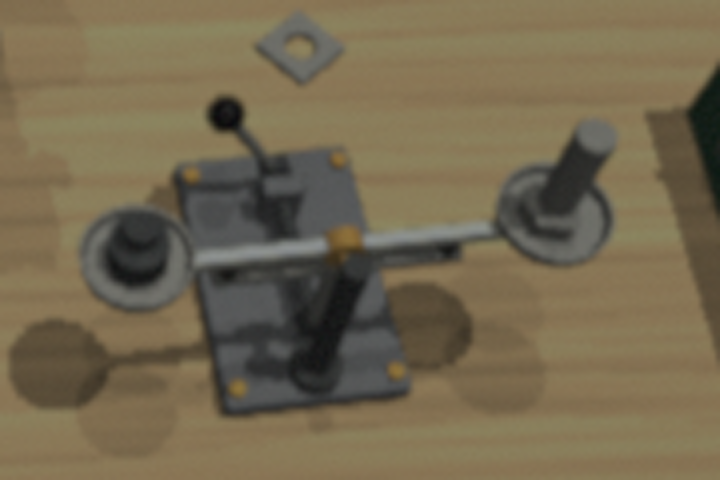

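View pics/c6.png

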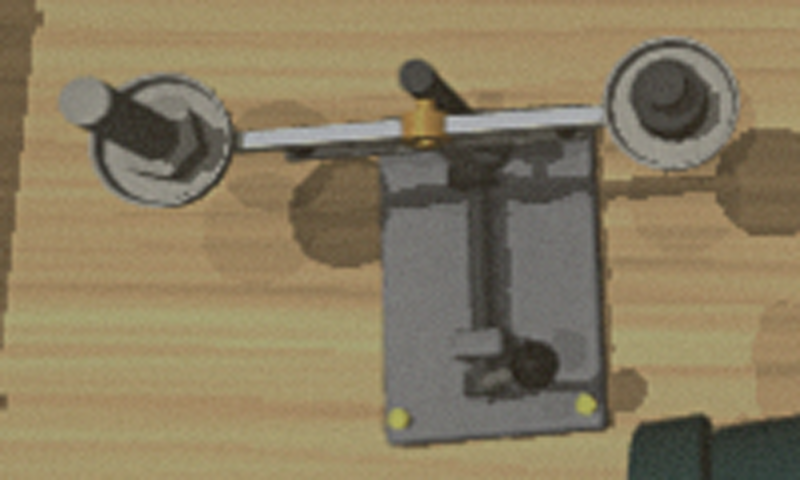

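Lever, beam, tray and bolt look the same as at the start: knob at crop (226,113) and (533,362), bolt tray at (554,214) and (166,140). Settle and hand in.

```bash
python3 -m handwheel '{"hand":[45,45,45],"travel":[[0,0,0],[0,0,0],[0,0,0]],"turn":[0,0,0]}'; python3 -c "
from h import *
print(abs(arm.state()['joint_velocities']).max()); arm.sign_off()"
```

```text
clock: 13.6
eef_pos: [400.1, 32.1, 269.2]
eef_rot: [[0.089, -0.996, -0.0], [-0.996, -0.089, 0.0], [-0.0, 0.0, -1.0]]
wrist_force: [0.3, 0.2, -0.1]
width: 45.2
0.0029977891938858785
the job is handed in; nothing more can be done
```

The bolt check is done and handed in at 13.6 s, with the beam arrested level again and the bolt still standing in its tray.

- **Freeing the beam:** I straddled the knob with the fingers and pushed the lever to its free stop. The arm stalled with the wrist force rising to about 9.5 N, so the lever was fully over.
- **Bolt settling:** I waited over 2 s. The tray measured about 139 mm high, against 160.5 mm before, which is the expected 20 mm drop. Two pictures 1 s apart differed only by noise. The two camera rays for that height missed each other by 4.8 mm, so it is a rough value.
- **Arresting again:** I pushed the lever back to its other stop, where the arm stalled again at about 9 N. I then centred the fingers, opened them and withdrew, and the arm is at rest touching nothing.

In the last pictures the knob, beam, tray and bolt are where they were at the start. In the scene view the spare knob's image is unchanged. In the top view its patch differed by 9.4 grey levels, and the untouched-looking bolt patch by 10.2. I take this to be a brightness change, but did not check it separately. The arm never came near that balance's lever.

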